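Pry open the blank case and sort rings from bars

ROBOT

A 7-joint arm with a two-finger parallel gripper is mounted at the origin on the work surface. World frame = base frame: x ahead of the robot, y to its left, z up, the work surface at z = 0. Lengths are in m, angles in degrees, forces in N, time in s.
With the tool pointing down it reaches from about 0.4 to 0.875 m from the base axis. Payload 4.4 kg.
Tool frame: the origin (TCP) lies at the very end of the fingers, on their centre line; the grasp point (between the pads) lies 19 mm behind it; z points along the fingers, y is the direction in which the jaws open and shut (so a half turn about z gives the same grasp; the last joint's range is limited). The gripper opens to 85 mm and grips with 20 to 120 N. Pads are 22 mm wide; open, the fingers measure 114 mm over their backs; the gripper's body (76 mm by 85 mm) begins 54 mm behind the grasp point. The pads swing forward as they close: fully open they stand 13 mm farther back than shut.
Start: joints at [70.6, 36.005, 2.206, 86.941, -1.547, 57.084, -1.146], TCP at [0.175, -0.626, 0.231] pointing down, gripper open.
Joint ranges: [-175.42, 175.42], [-21.48, 121.26], [-71.46, 75.88], [10.55, 141.38], [-63.04, 243.04], [13.31, 113.54], [-168.57, 168.57]. Speed limits (degrees/s): [147.25, 147.25, 180, 180, 180, 180, 180].

INTERFACE

Orientations are given as a 3x3 rotation matrix whose columns are the frame's x, y, z axes.
In Python, from station import robot gives the robot as it stands. The module is installed in compiled form; this text tells all that it offers.
- The arm moves only by the tool servo_tool, never from a script. Its argument "moves" is a list of rows, each a list of 3 entries, a list of its own where there are three numbers: the shift along the tool's x, y, z in mm, then the turn, a rotation vector about the tool's x, y, z in rad, then the opening, from 0 (shut) to 1 (fully open). In form: [[[x, y, z], [ax, ay, az], jaw], ...]. A call has 1 to 20 rows; each row is the pose to reach, as a shift and turn from the pose measured when the call began, along the tool's axes at that moment; what a row does not reach only later rows make up. A row lasts 1/10 s, in which the tool goes at most 50 mm and 8.59 degrees, less where a joint would pass 70% of its speed; a pose out of reach is approached as far as the arm can. A call with a gripper value outside its range is refused whole. The fingers move at their own pace and stop on an object; "force" is the grip in N (left out, the last holds). Time passes only in rows, so rows that repeat a pose let the fingers close. It gives the time, the measured TCP pose, the force and the opening at its end, in the units of the state.
- robot.sense(): the state, without advancing time (a new reading comes with each control period).
- robot.camera(name): name is "scene" or "top"; returns a dict with "color" (400x640x3 uint8, red, green, blue), "intrinsics" (3x3 intrinsics, pixels), "rvec" (rotation vector, rad) and "tvec" (3), from world to camera coordinates, as OpenCV has them. Camera axes: x right, y down, z forward; pixel columns grow to the right and rows downward; lengths in m; the calibration is good to about 2 mm. A picture is of the moment at which its call begins. There is no depth.
- robot.job_done(): hands the job in, once; it reports no verdict.
The state is a dict: "t": time; "joint_pos": joint angles; "joint_vel": joint speeds; "joint_efforts": joint torques, N m; "tool_pos": TCP position; "ee_rot": TCP orientation; "wrist_force": force on the tool from outside, world axes, zero at the start; "wrist_torque": the same for the moment, N m; "gripper_width": opening from 0.0 (shut) to 1.0 (fully open).
Only numpy, scipy, OpenCV 4.12 (cv2) and the standard library are available. Lean on these libraries where they do the work, as an engineer would, in place of code of your own. Each camera call takes 0.05 s, during which the arm holds its last target. There are 200 camera calls.

TASK

Sort the brass pieces on the jeweller's bench: both rings into the flat steel case, both bars into the wooden tray. The case is shut: lever up its lid with the prying blade in the front notch and swing it right back so that it stays standing open, and end with the blade lying flat on the bench. Leave everything else where it is.

Things in the scene. Friction and masses are not known exactly. Their poses are not given: they have to be found in the camera images.
- case: flat steel case fixed to the bench, 120 (x) x 150 (y) x 34 mm tall without its lid, walls and floor 4 mm; origin at the centre of its underside, x points from the notched front towards the hinge
- notch (a point): centre of the mouth of the pry notch, in the outer face of the case's front wall, directly under the lid: 40 mm wide along the case's y, 5.5 mm high (28.5 to 34 mm above the bench, the lid's underside being its top), open through the 4 mm wall into the case
- lid (a joint): angle of the case's lid in rad: 0 shut, 1.57 upright, stop at 1.9; plain aluminium plate 120 x 150 x 4 mm flush with the case's sides, no handle, stiff hinge: it stays where it is left and takes about 1.5 N at its front edge to lift
- lid_edge (a point): middle of the lid's front edge, on its top face (38 mm above the bench when shut); moves with the lid
- lid_hinge (a point): point on the hinge axis (along the case's y) at the middle of the case's rear top edge, level with the underside of the shut lid
- blade: flat prying blade lying on the bench: wooden handle 105 x 16 wide x 16 mm high, x from -75 to 30 mm; steel blade 18 wide x 2.5 mm thick, its mid-plane 8 mm above the underside, from the handle to the tip at x = 125 mm; origin on its underside, x points to the tip
- blade_grip (a point): point in the handle, 15 mm ahead of the blade's origin, 8 mm above its underside, good to grip across the 16 mm width
- blade_tip (a point): middle of the blade's tip end, 125 mm ahead of its origin
- tray: open wooden tray fixed to the bench, 120 x 120 x 26 mm tall, walls and floor 5 mm; origin at the centre of its underside
- ring_a: plain brass ring band, 28 mm outside, 19 mm inside, 10 mm tall, lying flat; origin at the centre of its underside
- ring_b: a second ring, same as ring_a
- bar_a: small solid brass bar 36 x 14 x 10 mm tall, long along its x, lying flat; origin at the centre of its underside
- bar_b: a second bar, same as bar_a
- spool: green plastic wire spool, 28 mm across, 28 mm tall, standing among the brass pieces; a bystander, origin at the centre of its underside
- block: steel bench block, 30 x 30 x 20 mm tall, among the brass pieces; a bystander, origin at the centre of its underside
- jar: closed amber glass jar with black cap, 54 mm across, 60 mm tall; a bystander, origin at the centre of its underside
- tweezers: steel tweezers lying flat, 125 mm long along own x, 5 mm high; a bystander, origin at the centre of its underside
- file: flat file with dark wooden handle, 215 mm long along own x, 14 mm high; a bystander, origin at the centre of its underside
- pot: small white ceramic cup, 60 mm across, 45 mm tall; a bystander, origin at the centre of its underside

How it is judged (in metres and radians):
On the way:
1. the lid is lifted, with the blade pressing against it (value of joint lid above 0.15 rad and contact force between blade and case above 0.2 N), for 0.1 s.
At the end, for the whole second after the job is handed in: Both rings lie inside the case and both bars inside the tray, below the rims; the lid stands open by more than 1.2 rad; the blade lies flat on the bench, outside both; all at rest (x of ring_a in the frame of case between -0.056 and 0.056 m and y of ring_a in the frame of case between -0.071 and 0.071 m and z of each of ring_a, ring_b in the frame of case below 0.032 m and x of ring_b in the frame of case between -0.056 and 0.056 m and y of ring_b in the frame of case between -0.071 and 0.071 m and x of bar_a in the frame of tray between -0.055 and 0.055 m and y of bar_a in the frame of tray between -0.055 and 0.055 m and z of each of bar_a, bar_b in the frame of tray below 0.026 m and x of bar_b in the frame of tray between -0.055 and 0.055 m and y of bar_b in the frame of tray between -0.055 and 0.055 m and value of joint lid above 1.2 rad and height (world z) of blade below 0.013 m and height (world z) of blade_tip below 0.02 m and not (x of blade in the frame of case between -0.075 and 0.075 m and y of blade in the frame of case between -0.09 and 0.09 m and z of blade in the frame of case below 0.2 m) and not (x of blade in the frame of tray between -0.075 and 0.075 m and y of blade in the frame of tray between -0.075 and 0.075 m and z of blade in the frame of tray below 0.2 m) and linear speed of each of ring_a, ring_b, bar_a, bar_b, blade below 0.02 m/s); the robot touches nothing.
It fails at once if a bystander is moved by more than 30 mm (distance of any of spool, block, jar, tweezers, file, pot from where it was at the start of the episode above 0.03 m).
It also fails if it takes over 72 s, if anything falls off the work surface, if the arm or the gripper's body presses on something with over 40 N, if the wrist force passes 120 N, or if a joint passes its speed limit or range.

## Working session

There is one attempt and no reset: what is moved stays moved. The work goes in short steps, Python scripts to look and compute and a tool call to move; the robot and the scene stay as the last step left them, time stands still between calls to the robot, and variables do not carry over. Pictures are saved under pics/ and viewed, about 8 in all and at most 12, crops included, and the job is handed in when it is done.

Besides the shell and the picture viewer there is one more tool, called after "Emit:" by a JSON object that holds its "name" and its "arguments". servo_tool: Moves the arm, as the interface text tells. Its arguments: {"type":"object","properties":{"moves":{"type":"array","items":{"type":"array"}},"force":{"type":"number"}},"required":["moves"]}

```bash
mkdir -p pics
cat > h.py <<'E'
import numpy as np, cv2
from station import robot
def snap(name,fn,crop=None,scale=1):
    c=robot.camera(name); im=c["color"][:,:,::-1].copy()
    if crop: x0,y0,x1,y1=crop; im=im[y0:y1,x0:x1]
    if scale!=1: im=cv2.resize(im,None,fx=scale,fy=scale,interpolation=cv2.INTER_CUBIC)
    cv2.imwrite("pics/"+fn,im); np.savez("cam_"+name,K=c["intrinsics"],r=c["rvec"],t=c["tvec"],im=c["color"]); return c
def px(name,uv,z):
    d=np.load(f"cam_{name}.npz"); R=cv2.Rodrigues(np.array(d["r"],float))[0]; t=np.ravel(d["t"])
    o=-R.T@t; r=R.T@np.linalg.inv(d["K"])@np.array([*uv,1.]); return o+r*(z-o[2])/r[2]
def proj(name,P):
    d=np.load(f"cam_{name}.npz"); return cv2.projectPoints(np.array(P,float).reshape(-1,3),np.array(d["r"],float),np.array(d["t"],float),np.array(d["K"],float),None)[0].reshape(-1,2)
E
python3 - <<'E'
from h import *
for n in("top","scene"):
    c=snap(n,n+"0.png"); R=cv2.Rodrigues(np.array(c["rvec"],float))[0]; print(n,-R.T@np.ravel(c["tvec"]),R.round(2).tolist(),c["intrinsics"])
s=robot.sense(); print({k:np.round(v,3).tolist() for k,v in s.items()})
E
```

```text
top [0.42695832 0.0667946  1.0207035 ] [[-0.02, -1.0, -0.04], [-0.99, 0.03, -0.16], [0.16, 0.03, -0.99]] [[404.61353828   0.         317.56120434]
 [  0.         404.61353828 203.07729747]
 [  0.           0.           1.        ]]
scene [ 0.94184129 -0.58514553  1.06449163] [[0.9, 0.44, -0.02], [0.34, -0.72, -0.61], [-0.28, 0.54, -0.79]] [[453.20159372   0.         314.30279349]
 [  0.         453.20159372 197.21345599]
 [  0.           0.           1.        ]]
{'t': 0.1, 'joint_pos': [70.601, 36.057, 2.202, 86.989, -1.547, 57.085, -1.147], 'joint_vel': [-0.023, -0.089, 0.113, -0.234, 0.004, -0.042, 0.078], 'joint_efforts': [0.003, -56.453, 1.231, -19.397, 0.011, 0.005, -0.0], 'tool_pos': [0.175, -0.625, 0.23], 'ee_rot': [[0.963, 0.269, -0.0], [0.269, -0.963, 0.002], [-0.0, -0.002, -1.0]], 'wrist_force': [-0.501, 0.605, 0.624], 'wrist_torque': [0.01, 0.032, 0.02], 'gripper_width': 0.999}
```

View pics/top0.png

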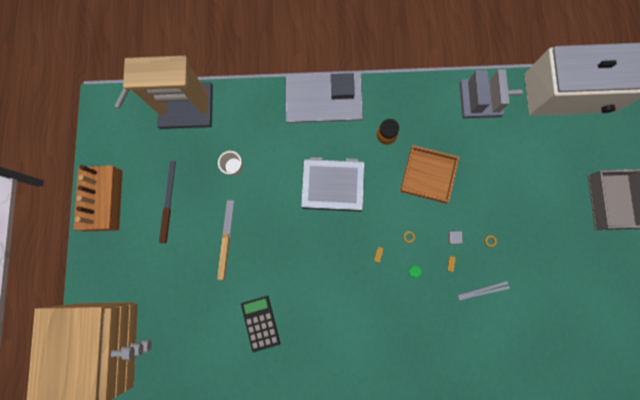

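View pics/scene0.png

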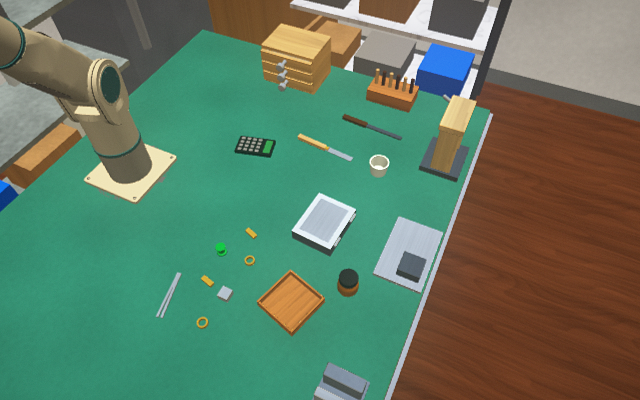

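Run:
```python
from h import *
im=cv2.imread("pics/top0.png")
cv2.imwrite("pics/top1.png",cv2.resize(im[140:310,365:525],None,fx=5,fy=5,interpolation=cv2.INTER_CUBIC)[:600*2,:][:850].copy()[::1] if 0 else cv2.resize(im[165:310,365:525],None,fx=4,fy=4,interpolation=cv2.INTER_CUBIC))
cv2.imwrite("pics/top2.png",cv2.resize(im[150:290,210:380],None,fx=4.2,fy=4.2,interpolation=cv2.INTER_CUBIC))
```

```text
(no output)
```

View pics/top1.png

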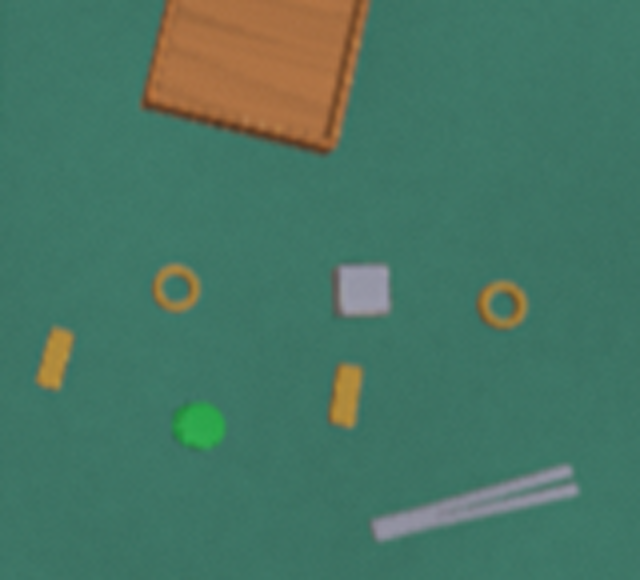

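View pics/top2.png

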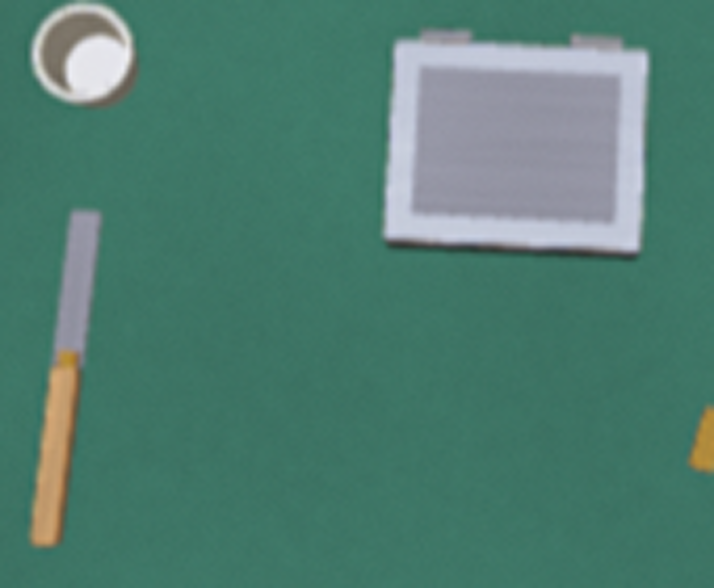

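Run:
```python
from h import *
a=lambda X,Y:(365+(X+.5)/4-.5,165+(Y+.5)/4-.5)
b=lambda X,Y:(210+(X+.5)/4.2-.5,150+(Y+.5)/4.2-.5)
P=lambda n,uv,z:print(n,px("top",uv,z).round(4))
P("ring1",a(177,288),.008);P("ring2",a(503,305),.008)
for n,q in dict(bar1=((56,358),(65,328),(47,389)),bar2=((347,396),(352,366),(342,427))).items():
    for w in q:P(n,a(*w),.010)
P("spool",a(200,425),.025);P("block",a(363,290),.02)
for w in((148,103),(335,150)):P("trayfront",a(*w),.02)
for w in((408,147),(458,154),(450,202),(402,189)):P("tray",w,.026)
for w in((395,40),(648,52),(640,250),(386,241)):P("lid",b(*w),.038)
P("tip",b(86,211),.009);P("neck",b(67,358),.012);P("hend",b(45,546),.012);P("hl",b(30,545),.016);P("pot",b(83,54),.045)
print(px("top",(388,129),.06))
```

```text
ring1 [ 0.505  -0.1244  0.008 ]
ring2 [ 0.4897 -0.3228  0.008 ]
bar1 [ 0.4635 -0.0475  0.01  ]
bar1 [ 0.4818 -0.0538  0.01  ]
bar1 [ 0.4447 -0.0411  0.01  ]
bar2 [ 0.4365 -0.2232  0.01  ]
bar2 [ 0.4546 -0.2276  0.01  ]
bar2 [ 0.4179 -0.2188  0.01  ]
spool [ 0.421  -0.1302  0.025 ]
block [ 0.5001 -0.2348  0.02  ]
trayfront [ 0.6201 -0.1108  0.02  ]
trayfront [ 0.5872 -0.2242  0.02  ]
tray [ 0.7302 -0.1319  0.026 ]
tray [ 0.7079 -0.2554  0.026 ]
tray [ 0.5864 -0.2265  0.026 ]
tray [ 0.6224 -0.1109  0.026 ]
lid [0.7034 0.1322 0.038 ]
lid [ 0.6913 -0.0182  0.038 ]
lid [ 0.5726 -0.0088  0.038 ]
lid [0.5819 0.1394 0.038 ]
tip [0.6099 0.3245 0.009 ]
neck [0.5202 0.3339 0.012 ]
hend [0.4097 0.3452 0.012 ]
hl [0.4105 0.353  0.016 ]
pot [0.6987 0.3185 0.045 ]
[ 0.76742994 -0.07881269  0.06      ]
```

```bash
cat >> h.py <<'E'
from scipy.spatial.transform import Rotation as Ro
def down(yaw,pitch=0):
    "tool down, tool x at world yaw; pitch>0 tips the blade's point (tool x) up, degrees"
    return (Ro.from_euler("ZY",[yaw,-pitch],degrees=True)*Ro.from_euler("x",180,degrees=True))
def rel(*tg):
    s=robot.sense(); R=Ro.from_matrix(s["ee_rot"]); p=np.array(s["tool_pos"])
    print("t %.1f pos"%s["t"],p.round(4),"w %.3f F"%s["gripper_width"],np.round(s["wrist_force"],1),"eul",R.as_euler("ZYX",degrees=True).round(2))
    for x,y,z,yaw,*pt in tg:
        print((R.inv().apply(np.array([x,y,z])-p)*1000).round(1).tolist(),(R.inv()*down(yaw,*pt)).as_rotvec().round(4).tolist())
E
python3 - <<'E'
from h import *
rel((.5,-.2,.2,15.6),(.4992,.336,.1,-5.9))
E
```

```text
t 0.1 pos [ 0.175  -0.6254  0.2305] w 0.999 F [-0.5  0.6  0.6] eul [  15.63    0.   -179.9 ]
[427.6, -322.1, 31.0] [-0.0018, 0.0, 0.0005]
[571.2, -838.3, 131.9] [-0.0017, 0.0003, 0.3757]
```

Emit:
{"name": "servo_tool", "arguments": {"moves": [[[428,-322,31],[0,0,0.2],1],[[428,-322,31],[0,0,0.2],1],[[428,-322,31],[0,0,0.2],1],[[428,-322,31],[0,0,0.2],1],[[428,-322,31],[0,0,0.2],1],[[428,-322,31],[0,0,0.2],1],[[428,-322,31],[0,0,0.2],1],[[428,-322,31],[0,0,0.2],1],[[428,-322,31],[0,0,0.2],1],[[571,-838,132],[0,0,0.376],0.6],[[571,-838,132],[0,0,0.376],0.6],[[571,-838,132],[0,0,0.376],0.6],[[571,-838,132],[0,0,0.376],0.6],[[571,-838,132],[0,0,0.376],0.6],[[571,-838,132],[0,0,0.376],0.6],[[571,-838,132],[0,0,0.376],0.6],[[571,-838,132],[0,0,0.376],0.6],[[571,-838,132],[0,0,0.376],0.6],[[571,-838,132],[0,0,0.376],0.6],[[571,-838,132],[0,0,0.376],0.6]], "force": 60}}

```text
t: 2.1
tool_pos: [0.4932, 0.2731, 0.1105]
ee_rot: [[0.995, -0.103, -0.001], [-0.103, -0.995, 0.001], [-0.001, -0.001, -1.0]]
wrist_force: [0.8, -0.6, 0.0]
gripper_width: 0.596
```

Run:
```python
from h import *
rel((.4992,.336,.03,-5.9),(.4992,.336,.003,-5.9))
print(robot.sense()["joint_pos"])
```

```text
t 2.1 pos [0.4932 0.2731 0.1105] w 0.596 F [ 0.8 -0.6  0. ] eul [-5.9000e+00  6.0000e-02 -1.7994e+02]
[-0.4, -63.1, 80.6] [-0.0011, 0.001, 0.0]
[-0.4, -63.1, 107.6] [-0.0011, 0.001, 0.0]
[ -37.61610898   38.66183949    9.05608385  107.33782184  -10.07782929
   34.77432023 -118.11425262]
```

Emit:
{"name": "servo_tool", "arguments": {"moves": [[[-0.4,-63,40],[0,0,0],0.5],[[-0.4,-63,60],[0,0,0],0.5],[[-0.4,-63,80],[0,0,0],0.5],[[-0.4,-63,95],[0,0,0],0.5],[[-0.4,-63,107],[0,0,0],0.5],[[-0.4,-63,107],[0,0,0],0.5],[[-0.4,-63,107],[0,0,0],0],[[-0.4,-63,107],[0,0,0],0],[[-0.4,-63,107],[0,0,0],0],[[-0.4,-63,107],[0,0,0],0],[[-0.4,-63,107],[0,0,0],0],[[-0.4,-63,107],[0,0,0],0],[[-0.4,-63,90],[0,0,0],0],[[-0.4,-63,60],[0,0,0],0],[[-0.4,-63,60],[0,0,0],0],[[-0.4,-63,60],[0,0,0],0]], "force": 80}}

```text
t: 3.7
tool_pos: [0.4997, 0.3364, 0.052]
ee_rot: [[0.995, -0.103, 0.001], [-0.103, -0.995, 0.003], [0.001, -0.003, -1.0]]
wrist_force: [-0.5, -0.0, -1.0]
gripper_width: 0.156
```

Run:
```python
from h import *
rel((.4992,.336,.05,-5.9))
s=snap("scene","s1.png",(260,100,400,260),4)
R=None
p=robot.sense()["tool_pos"]; print(px("scene",(0,0),0)[:0], proj("scene",[p,[.577,.0653,.038]]))
print("F",robot.sense()["wrist_force"])
```

```text
t 3.7 pos [0.4997 0.3364 0.052 ] w 0.156 F [-0.5 -0.  -1. ] eul [-5.8900e+00 -4.0000e-02 -1.7984e+02]
[-0.5, 0.5, 2.0] [-0.0028, -0.0006, 0.0002]
[] [[321.28915914 136.88737853]
 [305.13532119 210.92116492]]
F [-0.33035164  0.3390439  -1.27671646]
```

View pics/s1.png

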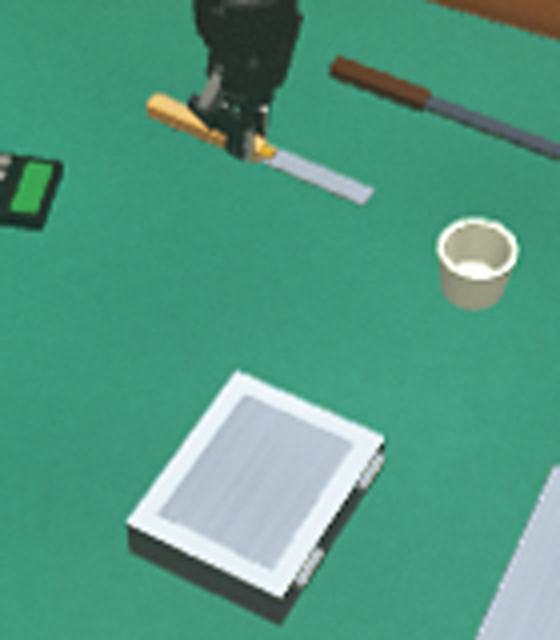

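Emit:
{"name": "servo_tool", "arguments": {"moves": [[[0,0,25],[0,0,0],0],[[0,0,42],[0,0,0],0],[[0,0,46],[0,0,0],0],[[0,0,46],[0,0,0],0],[[0,0,46],[0,0,0],0]]}}

```text
t: 4.25
tool_pos: [0.4977, 0.3355, 0.0051]
ee_rot: [[0.995, -0.103, -0.003], [-0.103, -0.995, 0.0], [-0.004, -0.0, -1.0]]
wrist_force: [-2.2, -1.4, 7.3]
gripper_width: 0.158
```

Emit:
{"name": "servo_tool", "arguments": {"moves": [[[0,0,1],[0,0,0],0],[[0,0,1],[0,0,0],0],[[0,0,1],[0,0,0],0]]}}

```text
t: 4.55
tool_pos: [0.4976, 0.3355, 0.005]
ee_rot: [[0.995, -0.103, -0.004], [-0.103, -0.995, 0.001], [-0.004, -0.0, -1.0]]
wrist_force: [-1.6, -1.6, 11.7]
gripper_width: 0.157
```

Emit:
{"name": "servo_tool", "arguments": {"moves": [[[0,0,1],[0,0,0],0],[[0,0,1],[0,0,0],0],[[0,0,1],[0,0,0],0]]}}

```text
t: 4.85
tool_pos: [0.4976, 0.3355, 0.005]
ee_rot: [[0.995, -0.103, -0.004], [-0.103, -0.995, 0.001], [-0.004, -0.0, -1.0]]
wrist_force: [-1.4, -1.5, 13.0]
gripper_width: 0.156
```

Emit:
{"name": "servo_tool", "arguments": {"moves": [[[0,0,1],[0,0,0],0],[[0,0,1],[0,0,0],0],[[0,0,1],[0,0,0],0]]}}

```text
t: 5.15
tool_pos: [0.4977, 0.3355, 0.005]
ee_rot: [[0.995, -0.103, -0.004], [-0.103, -0.995, 0.001], [-0.004, -0.001, -1.0]]
wrist_force: [-2.1, -1.5, 12.1]
gripper_width: 0.158
```

Run:
```python
from h import *
rel((.4968,.3355,.1,-5.9),(.4368,.0751,.09,-4),(.4368,.0751,.028,-4))
```

```text
t 5.2 pos [0.4977 0.3355 0.005 ] w 0.158 F [-2.1 -1.5 12.1] eul [  -5.89    0.23 -179.97]
[-1.3, -0.0, -95.0] [-0.0006, 0.004, 0.0002]
[-34.2, 265.2, -85.0] [-0.0006, 0.004, -0.033]
[-33.9, 265.2, -23.0] [-0.0006, 0.004, -0.033]
```

Emit:
{"name": "servo_tool", "arguments": {"moves": [[[0,0,-40],[0,0.004,0],0],[[0,0,-80],[0,0.004,0],0],[[-8,60,-85],[0,0.004,-0.01],0],[[-16,105,-85],[0,0.004,-0.02],0],[[-24,150,-85],[0,0.004,-0.033],0],[[-30,195,-85],[0,0.004,-0.033],0],[[-34,240,-85],[0,0.004,-0.033],0],[[-34,265,-75],[0,0.004,-0.033],0],[[-34,265,-50],[0,0.004,-0.033],0],[[-34,265,-30],[0,0.004,-0.033],0],[[-34,265,-23],[0,0.004,-0.033],0],[[-34,265,-23],[0,0.004,-0.033],0],[[-34,265,-23],[0,0.004,-0.033],0],[[-34,265,-23],[0,0.004,-0.033],0]]}}

```text
t: 6.55
tool_pos: [0.4362, 0.0754, 0.0277]
ee_rot: [[0.998, -0.069, -0.001], [-0.069, -0.998, 0.0], [-0.001, -0.0, -1.0]]
wrist_force: [-0.2, -1.0, -0.4]
gripper_width: 0.157
```

Run:
```python
from h import *
rel((.4368,.0751,.028,-4),(.460,.0734,.028,-4),(.481,.072,.028,-4))
im=snap("top","t2.png",(290,150,410,260),5)
print(proj("top",[[.547,.0674,.031],[.577,.0653,.038]]))
```

```text
t 6.5 pos [0.4362 0.0754 0.0277] w 0.157 F [-0.2 -1.  -0.4] eul [-3.9700e+00  8.0000e-02 -1.7999e+02]
[0.6, 0.3, -0.3] [-0.0001, 0.0014, 0.0005]
[23.9, 0.4, -0.3] [-0.0001, 0.0014, 0.0005]
[45.0, 0.3, -0.4] [-0.0001, 0.0014, 0.0005]
[[331.14846776 220.67636842]
 [331.66759256 208.17354858]]
```

View pics/t2.png

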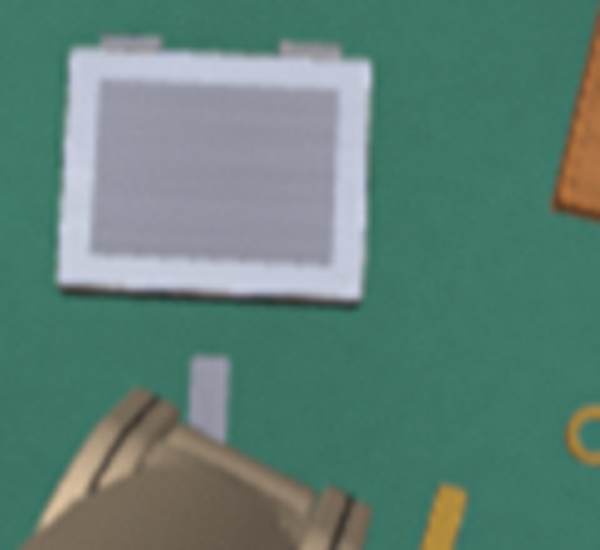

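Emit:
{"name": "servo_tool", "arguments": {"moves": [[[8,0,0],[0,0.0014,0],0],[[16,0,0],[0,0.0014,0],0],[[22,0,-0.2],[0,0.0014,0],0],[[26,0,-0.2],[0,0.0014,0],0],[[30,0,-0.2],[0,0.0014,0],0],[[33,0,-0.2],[0,0.0014,0],0],[[36,0,-0.2],[0,0.0014,0],0],[[36,0,-0.2],[0,0.0014,0],0],[[36,0,-0.2],[0,0.0014,0],0]]}}

```text
t: 7.5
tool_pos: [0.4721, 0.073, 0.0281]
ee_rot: [[0.998, -0.069, 0.0], [-0.069, -0.998, 0.001], [0.0, -0.001, -1.0]]
wrist_force: [0.1, 0.7, -1.1]
gripper_width: 0.16
```

Emit:
{"name": "servo_tool", "arguments": {"moves": [[[3,0,0],[0,0,0],0],[[6,0,0],[0,0,0],0],[[9,0,0],[0,0,0],0],[[9,0,0],[0,0,0],0],[[9,0,0],[0,0,0],0]]}}

```text
t: 8.0
tool_pos: [0.4811, 0.0724, 0.0281]
ee_rot: [[0.998, -0.069, 0.0], [-0.069, -0.998, 0.001], [0.0, -0.001, -1.0]]
wrist_force: [-1.3, 0.4, -1.4]
gripper_width: 0.159
```

Emit:
{"name": "servo_tool", "arguments": {"moves": [[[0,0,-4],[0,0,0],0],[[0,0,-8],[0,0,0],0],[[0.6,0,-12.5],[0,0,0],0],[[1.3,0,-18],[0,0,0],0],[[2.3,0,-23.3],[0,0,0],0],[[3.6,0,-28.7],[0,0,0],0],[[5.1,0,-34],[0,0,0],0],[[5.1,0,-34],[0,0,0],0]]}}

```text
t: 8.8
tool_pos: [0.487, 0.0721, 0.0629]
ee_rot: [[0.998, -0.069, 0.002], [-0.069, -0.998, 0.001], [0.002, -0.001, -1.0]]
wrist_force: [-1.2, 0.5, -1.9]
gripper_width: 0.159
```

Run:
```python
from h import *
rel((.481+.0051,.072,.0281+.034,-4))
snap("scene","s2.png",(260,130,400,270),4)
```

```text
t 8.8 pos [0.487  0.0721 0.0629] w 0.159 F [-1.2  0.5 -1.9] eul [-3.9500e+00 -1.0000e-01 -1.7995e+02]
[-0.9, 0.2, 0.8] [-0.0008, -0.0018, 0.001]
```

View pics/s2.png

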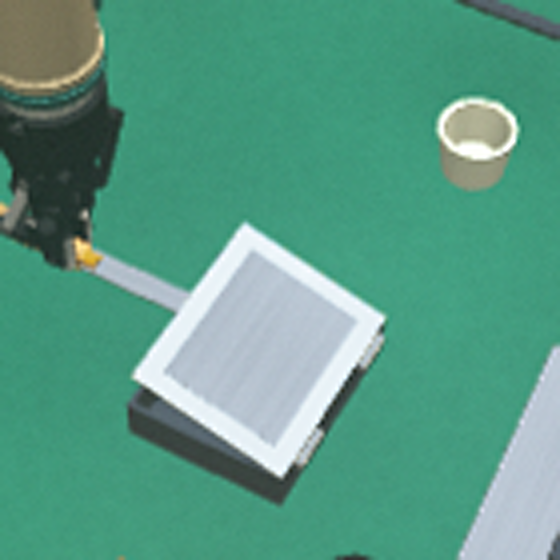

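Emit:
{"name": "servo_tool", "arguments": {"moves": [[[3.6,0,-9.7],[0,0,0],0],[[8.6,0,-19.5],[0,0,0],0],[[14.5,0,-28.7],[0,0,0],0],[[21.5,0,-37.3],[0,0,0],0],[[29.2,0,-45],[0,0,0],0],[[37.8,0,-52],[0,0,0],0],[[47,0,-58],[0,0,0],0],[[56.8,0,-62],[0,0,0],0],[[67,0,-63],[0,0,0],0],[[77,0,-63],[0,0,0],0],[[87,0,-62],[0,0,0],0],[[95,0,-62],[0,0,0],0],[[102,0,-62],[0,0,0],0],[[106,0,-62],[0,0,0],0],[[106,0,-62],[0,0,0],0],[[106,0,-62],[0,0,0],0]]}}

```text
t: 10.45
tool_pos: [0.5926, 0.0647, 0.1247]
ee_rot: [[0.998, -0.069, 0.002], [-0.069, -0.998, 0.001], [0.002, -0.001, -1.0]]
wrist_force: [0.4, -0.3, -1.2]
gripper_width: 0.158
```

Run:
```python
from h import *
rel((.4992,.336,.05,-5.9))
a=snap("scene","s3a.png",(250,110,410,270),2.5);b=snap("top","s3b.png",(250,110,410,270),2.5)
cv2.imwrite("pics/s3.png",np.hstack([cv2.imread("pics/s3a.png"),cv2.imread("pics/s3b.png")]))
```

```text
t 10.4 pos [0.5926 0.0647 0.1247] w 0.158 F [ 0.4 -0.3 -1.2] eul [-3.9500e+00 -1.1000e-01 -1.7996e+02]
[-112.0, -264.2, 74.7] [-0.0007, -0.0019, 0.034]
```

View pics/s3.png

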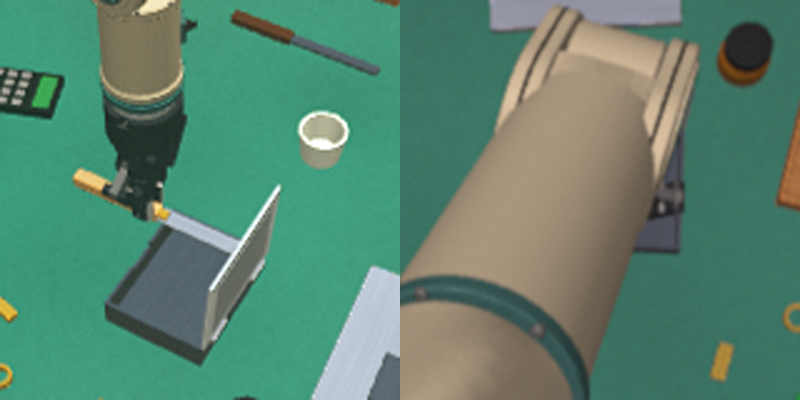

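Emit:
{"name": "servo_tool", "arguments": {"moves": [[[3,0,0],[0,0,0],0],[[6,0,0],[0,0,0],0],[[6,0,0],[0,0,0],0],[[-30,0,0],[0,0,0],0],[[-75,-20,0],[0,0,0],0],[[-112,-65,0],[0,0,0],0],[[-112,-110,0],[0,0,0.01],0],[[-112,-155,0],[0,0,0.02],0],[[-112,-200,0],[0,0,0.034],0],[[-112,-245,20],[0,0,0.034],0],[[-112,-264,55],[0,0,0.034],0],[[-112,-264,85],[0,0,0.034],0],[[-112,-264,105],[0,0,0.034],0],[[-112,-264,115],[0,0,0.034],0],[[-112,-264,118],[0,-0.002,0.034],0],[[-112,-264,119.5],[0,-0.002,0.034],0],[[-112,-264,119.5],[0,-0.002,0.034],0],[[-112,-264,119.5],[0,-0.002,0.034],0]]}}

```text
t: 12.35
tool_pos: [0.4999, 0.3363, 0.0064]
ee_rot: [[0.995, -0.103, 0.001], [-0.103, -0.995, 0.002], [0.001, -0.002, -1.0]]
wrist_force: [-0.1, 0.6, -1.5]
gripper_width: 0.156
```

Emit:
{"name": "servo_tool", "arguments": {"moves": [[[0,0,1.5],[0,0,0],0],[[0,0,1.5],[0,0,0],0],[[0,0,1.5],[0,0,0],0.5],[[0,0,1.5],[0,0,0],0.5],[[0,0,1.5],[0,0,0],0.5],[[0,0,-30],[0,0,0],0.5],[[0,0,-70],[0,0,0],0.5],[[0,0,-94],[0,0,0],0.5],[[0,0,-94],[0,0,0],0.5]]}}

```text
t: 13.25
tool_pos: [0.5021, 0.3371, 0.104]
ee_rot: [[0.995, -0.103, 0.007], [-0.103, -0.995, 0.005], [0.007, -0.006, -1.0]]
wrist_force: [0.4, 0.0, 0.2]
gripper_width: 0.497
```

Run:
```python
from h import *
rel((.4635,-.0475,.09,-19),(.4635,-.0475,.003,-19),(.675,-.15,.1,-19))
```

```text
t 13.2 pos [0.5021 0.3371 0.104 ] w 0.497 F [0.4 0.  0.2] eul [  -5.91   -0.38 -179.65]
[1.0, 386.6, 11.7] [-0.0069, -0.006, 0.2286]
[0.5, 387.1, 98.7] [-0.0069, -0.006, 0.2286]
[222.0, 466.7, 2.7] [-0.0069, -0.006, 0.2286]
```

Emit:
{"name": "servo_tool", "arguments": {"moves": [[[0,45,5],[-0.007,-0.006,0.05],0.5],[[1,387,12],[-0.007,-0.006,0.2286],0.5],[[1,387,12],[-0.007,-0.006,0.2286],0.5],[[1,387,12],[-0.007,-0.006,0.2286],0.5],[[1,387,12],[-0.007,-0.006,0.2286],0.5],[[1,387,12],[-0.007,-0.006,0.2286],0.5],[[1,387,12],[-0.007,-0.006,0.2286],0.5],[[1,387,12],[-0.007,-0.006,0.2286],0.5],[[1,387,12],[-0.007,-0.006,0.2286],0.5],[[1,387,25],[-0.007,-0.006,0.2286],0.5],[[0.7,387,60],[-0.007,-0.006,0.2286],0.5],[[0.5,387,85],[-0.007,-0.006,0.2286],0.5],[[0.5,387,98],[-0.007,-0.006,0.2286],0.5],[[0.5,387,98.5],[-0.007,-0.006,0.2286],0.5],[[0.5,387,98.5],[-0.007,-0.006,0.2286],0],[[0.5,387,98.5],[-0.007,-0.006,0.2286],0],[[0.5,387,98.5],[-0.007,-0.006,0.2286],0],[[0.5,387,98.5],[-0.007,-0.006,0.2286],0],[[0.5,387,98.5],[-0.007,-0.006,0.2286],0],[[0.5,387,98.5],[-0.007,-0.006,0.2286],0]], "force": 50}}

```text
t: 15.25
tool_pos: [0.464, -0.0472, 0.0039]
ee_rot: [[0.946, -0.325, 0.001], [-0.325, -0.946, 0.0], [0.001, -0.001, -1.0]]
wrist_force: [-0.3, 1.0, 5.8]
gripper_width: 0.143
```

Run:
```python
from h import *
rel((.4635,-.0475,.1,-19),(.675,-.155,.1,-19),(.675,-.155,.012,-19))
```

```text
t 15.2 pos [ 0.464  -0.0472  0.0039] w 0.143 F [-0.3  1.   5.8] eul [-1.8990e+01 -6.0000e-02 -1.7997e+02]
[-0.3, 0.4, -96.1] [-0.0006, -0.0011, 0.0001]
[234.7, 33.2, -95.9] [-0.0006, -0.0011, 0.0001]
[234.6, 33.3, -7.9] [-0.0006, -0.0011, 0.0001]
```

Emit:
{"name": "servo_tool", "arguments": {"moves": [[[0,0,-40],[0,0,0],0],[[0,0,-80],[0,0,0],0],[[40,8,-96],[0,0,0],0],[[85,15,-96],[0,0,0],0],[[130,25,-96],[0,0,0],0],[[180,33,-96],[0,0,0],0],[[225,33,-96],[0,0,0],0],[[235,33,-80],[0,0,0],0],[[235,33,-45],[0,0,0],0],[[235,33,-20],[0,0,0],0],[[235,33,-9],[0,0,0],0],[[235,33,-8],[0,0,0],0],[[235,33,-8],[0,0,0],0.4],[[235,33,-8],[0,0,0],0.4],[[235,33,-8],[0,0,0],0.4],[[235,33,-40],[0,0,0],0.4],[[235,33,-80],[0,0,0],0.5],[[235,33,-96],[0,0,0],0.5]]}}

```text
t: 17.05
tool_pos: [0.6782, -0.1565, 0.1062]
ee_rot: [[0.945, -0.326, 0.009], [-0.326, -0.945, -0.003], [0.01, -0.001, -1.0]]
wrist_force: [0.9, -0.3, 0.8]
gripper_width: 0.501
```

Run:
```python
from h import *
rel((.4365,-.2232,.09,-13.5),(.4365,-.2232,.003,-13.5))
```

```text
t 17.1 pos [ 0.6782 -0.1565  0.1062] w 0.501 F [ 0.9 -0.3  0.8] eul [ -19.01   -0.56 -179.97]
[-206.9, 141.7, 14.1] [-0.0001, -0.0097, -0.0961]
[-207.8, 141.8, 101.1] [-0.0001, -0.0097, -0.0961]
```

Emit:
{"name": "servo_tool", "arguments": {"moves": [[[-40,27,3],[0,-0.0097,-0.05],0.5],[[-80,54,6],[0,-0.0097,-0.096],0.5],[[-120,81,10],[0,-0.0097,-0.096],0.5],[[-160,110,14],[0,-0.0097,-0.096],0.5],[[-200,135,14],[0,-0.0097,-0.096],0.5],[[-207,142,20],[0,-0.0097,-0.096],0.5],[[-207,142,50],[0,-0.0097,-0.096],0.5],[[-207.5,142,80],[0,-0.0097,-0.096],0.5],[[-207.8,142,97],[0,-0.0097,-0.096],0.5],[[-207.8,142,101],[0,-0.0097,-0.096],0.5],[[-207.8,142,101],[0,-0.0097,-0.096],0.5],[[-207.8,142,101],[0,-0.0097,-0.096],0],[[-207.8,142,101],[0,-0.0097,-0.096],0],[[-207.8,142,101],[0,-0.0097,-0.096],0],[[-207.8,142,101],[0,-0.0097,-0.096],0],[[-207.8,142,101],[0,-0.0097,-0.096],0],[[-207.8,142,101],[0,-0.0097,-0.096],0]]}}

```text
t: 18.75
tool_pos: [0.4372, -0.2237, 0.0043]
ee_rot: [[0.972, -0.233, 0.002], [-0.233, -0.972, -0.001], [0.002, 0.0, -1.0]]
wrist_force: [-0.6, -0.6, 5.7]
gripper_width: 0.141
```

Run:
```python
from h import *
rel((.4365,-.2232,.1,-13.5),(.65,-.205,.1,-13.5),(.65,-.205,.012,-13.5))
```

```text
t 18.8 pos [ 0.4372 -0.2237  0.0043] w 0.141 F [-0.6 -0.6  5.7] eul [-1.3500e+01 -1.3000e-01  1.7998e+02]
[-0.6, -0.3, -95.7] [0.0003, -0.0023, 0.0001]
[202.7, -67.8, -95.3] [0.0003, -0.0023, 0.0001]
[202.5, -67.8, -7.3] [0.0003, -0.0023, 0.0001]
```

Emit:
{"name": "servo_tool", "arguments": {"moves": [[[0,0,-40],[0,0,0],0],[[0,0,-80],[0,0,0],0],[[40,-10,-96],[0,0,0],0],[[85,-25,-96],[0,0,0],0],[[130,-45,-96],[0,0,0],0],[[175,-65,-96],[0,0,0],0],[[202,-68,-85],[0,0,0],0],[[202,-68,-50],[0,0,0],0],[[202,-68,-22],[0,0,0],0],[[202,-68,-9],[0,0,0],0],[[202,-68,-7.5],[0,0,0],0],[[202,-68,-7.5],[0,0,0],0.4],[[202,-68,-7.5],[0,0,0],0.4],[[202,-68,-7.5],[0,0,0],0.4],[[202,-68,-40],[0,0,0],0.4],[[202,-68,-80],[0,0,0],0.6],[[202,-68,-90],[0,0,0],0.6]]}}

```text
t: 20.45
tool_pos: [0.6522, -0.2069, 0.1004]
ee_rot: [[0.972, -0.234, 0.01], [-0.234, -0.972, -0.005], [0.011, 0.002, -1.0]]
wrist_force: [-0.2, -0.1, 0.7]
gripper_width: 0.597
```

Run:
```python
from h import *
rel((.4897,-.3228,.09,-13.5),(.4897,-.3228,.003,-13.5))
```

```text
t 20.4 pos [ 0.6522 -0.2069  0.1004] w 0.597 F [-0.2 -0.1  0.7] eul [-13.51  -0.64 179.87]
[-131.0, 150.7, 9.3] [0.0022, -0.0111, -0.0002]
[-131.9, 150.5, 96.3] [0.0022, -0.0111, -0.0002]
```

Emit:
{"name": "servo_tool", "arguments": {"moves": [[[-33,38,2],[0.002,-0.011,0],0.6],[[-66,76,5],[0.002,-0.011,0],0.6],[[-99,113,8],[0.002,-0.011,0],0.6],[[-131,150.5,10],[0.002,-0.011,0],0.6],[[-131,150.5,20],[0.002,-0.011,0],0.6],[[-131,150.5,50],[0.002,-0.011,0],0.6],[[-131.5,150.5,78],[0.002,-0.011,0],0.6],[[-132,150.5,93],[0.002,-0.011,0],0.6],[[-132,150.5,96.5],[0.002,-0.011,0],0.6],[[-132,150.5,96.5],[0.002,-0.011,0],0.6],[[-132,150.5,96.5],[0.002,-0.011,0],0],[[-132,150.5,96.5],[0.002,-0.011,0],0],[[-132,150.5,96.5],[0.002,-0.011,0],0],[[-132,150.5,96.5],[0.002,-0.011,0],0],[[-132,150.5,96.5],[0.002,-0.011,0],0],[[-132,150.5,96.5],[0.002,-0.011,0],0]]}}

```text
t: 22.05
tool_pos: [0.4905, -0.3234, 0.0043]
ee_rot: [[0.972, -0.234, 0.002], [-0.234, -0.972, -0.002], [0.002, 0.001, -1.0]]
wrist_force: [-0.2, 0.7, 6.5]
gripper_width: 0.287
```

Run:
```python
from h import *
rel((.4897,-.3228,.1,-13.5),(.48,-.1,.1,-4),(.625,.035,.1,-4),(.625,.035,.012,-4))
```

```text
t 22.1 pos [ 0.4905 -0.3234  0.0043] w 0.287 F [-0.2  0.7  6.5] eul [-1.3500e+01 -1.4000e-01  1.7995e+02]
[-0.7, -0.3, -95.7] [0.001, -0.0025, -0.0001]
[-62.2, -214.7, -96.0] [0.0012, -0.0024, -0.1659]
[47.3, -379.8, -95.9] [0.0012, -0.0024, -0.1659]
[47.1, -379.9, -7.9] [0.0012, -0.0024, -0.1659]
```

Emit:
{"name": "servo_tool", "arguments": {"moves": [[[0,0,-40],[0,-0.002,0],0],[[0,0,-80],[0,-0.002,0],0],[[5,-45,-96],[0,-0.002,-0.08],0],[[10,-90,-96],[0,-0.002,-0.166],0],[[14,-137,-96],[0,-0.002,-0.166],0],[[19,-185,-96],[0,-0.002,-0.166],0],[[23,-230,-96],[0,-0.002,-0.166],0],[[28,-278,-96],[0,-0.002,-0.166],0],[[33,-325,-96],[0,-0.002,-0.166],0],[[37.5,-370,-96],[0,-0.002,-0.166],0],[[37.5,-376.5,-85],[0,-0.002,-0.166],0],[[37.5,-376.5,-60],[0,-0.002,-0.166],0],[[37.5,-376.5,-30],[0,-0.002,-0.166],0],[[37.5,-376.5,-12],[0,-0.002,-0.166],0],[[37.5,-376.5,-9],[0,-0.002,-0.166],0],[[37.5,-376.5,-9],[0,-0.002,-0.166],0.4],[[37.5,-376.5,-9],[0,-0.002,-0.166],0.4],[[37.5,-376.5,-9],[0,-0.002,-0.166],0.4],[[37.5,-376.5,-40],[0,-0.002,-0.166],0.4],[[37.5,-376.5,-90],[0,-0.002,-0.166],0.4]]}}

```text
t: 24.05
tool_pos: [0.6127, 0.0343, 0.0932]
ee_rot: [[0.998, -0.07, -0.005], [-0.07, -0.998, -0.001], [-0.005, 0.002, -1.0]]
wrist_force: [1.4, 0.0, -0.0]
gripper_width: 0.401
```

Run:
```python
from h import *
rel((.615,.034,.1,-4),(.505,-.1244,.09,-4),(.505,-.1244,.003,-4))
```

```text
t 24.1 pos [0.6127 0.0343 0.0932] w 0.401 F [ 1.4  0.  -0. ] eul [ -4.     0.28 179.91]
[2.3, 0.2, -6.8] [0.0016, 0.0048, -0.0]
[-96.3, 165.9, 3.9] [0.0016, 0.0048, -0.0]
[-95.9, 165.7, 90.9] [0.0016, 0.0048, -0.0]
```

Emit:
{"name": "servo_tool", "arguments": {"moves": [[[-20,40,0],[0.002,0.005,0],0.6],[[-42,80,2],[0.002,0.005,0],0.6],[[-70,120,4],[0.002,0.005,0],0.6],[[-96,162,4],[0.002,0.005,0],0.6],[[-96,166,15],[0.002,0.005,0],0.6],[[-96,166,45],[0.002,0.005,0],0.6],[[-96,166,72],[0.002,0.005,0],0.6],[[-96,166,88],[0.002,0.005,0],0.6],[[-96,166,91],[0.002,0.005,0],0.6],[[-96,166,91],[0.002,0.005,0],0.6],[[-96,166,91],[0.002,0.005,0],0],[[-96,166,91],[0.002,0.005,0],0],[[-96,166,91],[0.002,0.005,0],0],[[-96,166,91],[0.002,0.005,0],0],[[-96,166,91],[0.002,0.005,0],0],[[-96,166,91],[0.002,0.005,0],0]]}}

```text
t: 25.65
tool_pos: [0.5058, -0.1248, 0.0044]
ee_rot: [[0.998, -0.07, 0.003], [-0.07, -0.998, 0.0], [0.003, -0.0, -1.0]]
wrist_force: [-0.9, -0.4, 4.8]
gripper_width: 0.285
```

Run:
```python
from h import *
rel((.505,-.1244,.1,-4),(.615,.092,.1,-4),(.615,.092,.013,-4))
```

```text
t 25.6 pos [ 0.5058 -0.1248  0.0044] w 0.285 F [-0.9 -0.4  4.8] eul [-3.9900e+00 -1.5000e-01 -1.7999e+02]
[-0.6, -0.4, -95.6] [-0.0002, -0.0026, 0.0002]
[94.1, -223.9, -95.3] [-0.0002, -0.0026, 0.0002]
[93.9, -223.9, -8.3] [-0.0002, -0.0026, 0.0002]
```

Emit:
{"name": "servo_tool", "arguments": {"moves": [[[0,0,-40],[0,-0.002,0],0],[[0,0,-80],[0,-0.002,0],0],[[18,-42,-96],[0,-0.002,0],0],[[36,-85,-96],[0,-0.002,0],0],[[54,-128,-96],[0,-0.002,0],0],[[72,-170,-96],[0,-0.002,0],0],[[90,-212,-96],[0,-0.002,0],0],[[94,-224,-88],[0,-0.002,0],0],[[94,-224,-65],[0,-0.002,0],0],[[94,-224,-32],[0,-0.002,0],0],[[94,-224,-12],[0,-0.002,0],0],[[94,-224,-9],[0,-0.002,0],0],[[94,-224,-9],[0,-0.002,0],0.4],[[94,-224,-9],[0,-0.002,0],0.4],[[94,-224,-9],[0,-0.002,0],0.4],[[94,-224,-40],[0,-0.002,0],0.4],[[94,-224,-85],[0,-0.002,0],0.4],[[60,-180,-120],[0,-0.002,0],0.4],[[0,-130,-150],[0,-0.002,0],0.4]]}}

```text
t: 27.55
tool_pos: [0.5524, 0.0315, 0.1387]
ee_rot: [[0.998, -0.067, 0.008], [-0.067, -0.998, -0.0], [0.008, -0.0, -1.0]]
wrist_force: [0.2, -1.5, -0.0]
gripper_width: 0.401
```

Emit:
{"name": "servo_tool", "arguments": {"moves": [[[-30,50,0],[0,0,0],0.4],[[-60,100,0],[0,0,0],0.4],[[-70,150,0],[0,0,0],0.4],[[-70,200,0],[0,0,0],0.4],[[-70,250,0],[0,0,0],0.4],[[-70,300,0],[0,0,0],0.4],[[-70,350,0],[0,0,0],0.4],[[-70,400,0],[0,0,0],0.4],[[-70,420,0],[0,0,0],0.4],[[-70,420,0],[0,0,0],0.4]]}}

```text
t: 28.55
tool_pos: [0.4521, -0.3907, 0.14]
ee_rot: [[0.997, -0.075, 0.009], [-0.075, -0.997, -0.008], [0.01, 0.007, -1.0]]
wrist_force: [-0.8, 0.9, 0.2]
gripper_width: 0.403
```

Run:
```python
from h import *
rel()
snap("scene","s4.png",(140,80,440,360),2);snap("top","t4.png",(200,110,540,310),2.3)
```

```text
t 28.6 pos [ 0.4521 -0.3907  0.14  ] w 0.403 F [-0.8  0.9  0.2] eul [ -4.32  -0.56 179.57]
```

View pics/s4.png

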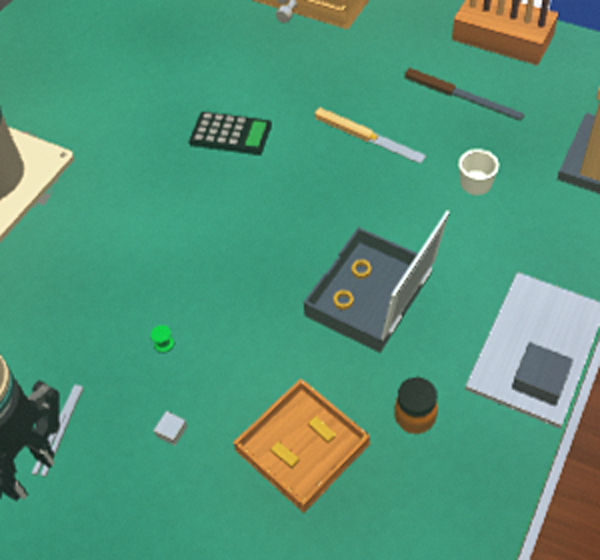

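View pics/t4.png

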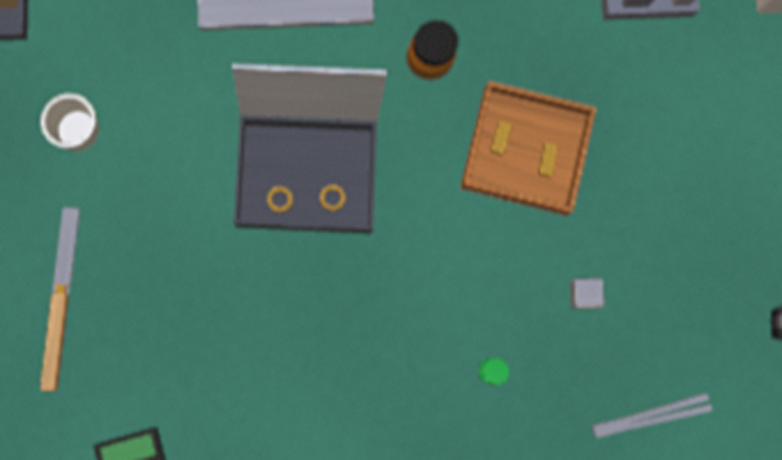

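All four pieces are in place: the rings lie flat in the case at crop pixels (280,198) and (333,197), and the bars lie in the tray at (501,137) and (548,160). The lid is standing open, the blade is flat on the bench, and nothing else has moved. I'm handing the job in.

```bash
python3 -c "
from station import robot
print(robot.job_done())"
```

```text
the job is handed in; nothing more can be done
None
```

The job is finished and handed in at about 29 s of the 72 s allowed. I levered the lid up with the blade in the front notch and swung it back past upright. The blade went back to its starting place, both bars went into the tray, and both rings went into the case.

The last pictures from both cameras showed:
- **Rings and bars:** both rings lie flat in the case and both bars lie flat in the tray.
- **Lid:** it stands open at roughly 1.6 rad by estimate. I had no reading of the joint itself.
- **Blade:** it lies flat on the bench near its starting place.
- **Bystanders:** none visibly moved.
- **Gripper:** it was clear of everything, 14 cm above the bench.

No check failed or disagreed. I did not measure the blade's pressing force on the lid directly. I inferred it from the blade pushing the lid open all the way.

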